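# Unstack the labelling kit and clip up its batch card

### The job

Set out the labelling kit that is stacked on its batch card, working down from the top: stand the vial upright in the middle of the empty gap in the vial rack, lay the narrow tin flat in the small dish and the wide tin flat in the large dish. Last, lay the batch card straight on the grey board and slide it under the sprung clip, so that the clip bar is lifted and grips the card a good centimetre or two in from one short end, the card lying flat and centred. Do not tip the vial or the tins over on the way.

Things in the scene. Friction and masses are not known exactly. Their poses are not given: they have to be found in the camera images.
- vial: Glass vial with white label and aluminium cap, 24 mm diameter body 36 mm tall, cap 20 mm diameter, 50 mm tall in all, 30 g. At the start it stands on top of the stack (its underside 49 mm above the table). Origin: centre of its underside, z up its axis.
- cap_tin: Narrow closed steel tin (the cap tin), 38 mm diameter, 20 mm tall, 50 g, flat lid. At the start it stands on the wide tin, under the vial (underside at 29 mm). Origin: centre of its underside, z up.
- ink_tin: Wide closed steel tin (the ink-pad tin), 58 mm diameter, 24 mm tall, 110 g, flat lid. At the start it stands on the batch card, under the narrow tin (underside at 5 mm). Origin: centre of its underside, z up.
- card: Stiff white plastic batch card, a grey bar across each end, 120 mm (its x) by 62 mm (its y), 5 mm thick, 50 g, flat on the table under the stack. Grip it by its two long edges with the fingertips; either short end may go under the clip. Origin: centre of its underside, z up.
- rack: Fixed low steel vial rack, 156 mm (x) by 56 mm (y), floor 3 mm thick, rim 10 mm high, 3 mm thick. Four vials like the loose one are fixed in it in a row, at x = -60, -34, 34 and 60 mm, tops 53 mm above the table. The empty gap is the middle of the row, 44 mm clear. Origin: underside, at the middle of the gap, where the vial belongs, within 10 mm.
- dish_small: Fixed small round aluminium dish, 60 mm outside and 54 mm inside diameter, floor 3 mm thick, rim 6 mm high. Origin: centre of its underside. The narrow tin belongs in it.
- dish_large: Fixed large round aluminium dish, 90 mm outside and 84 mm inside diameter, floor 3 mm thick, rim 6 mm high. Origin: centre of its underside. The wide tin belongs in it.
- board: Fixed grey board, 190 mm (x) by 110 mm (y), 6 mm thick, sprung steel clip across its +x end. Origin: centre of its underside; x towards the clip. The card is to lie along x, centred in y (within 12 mm, 10 degrees), its end 8 to 30 mm past the clip's bar: card centre at x = -7 to 15 mm, best 5. Clip posts: y = -36 and 36, x = 77 to 93 mm, 21 mm above the table.
- clip_bar (a point): Middle of the lower edge of the clip's pressing bar (60 mm wide along the board's y), at board x = 45 mm, 1 mm above the board's top at rest. From the bar the clip turns up towards the board's -x end to a lead-in lip at board x = 15 mm, about 9 mm above the board's top: a card slid on the board towards +x lifts the bar with its edge.
- clip (a joint): Turn of the sprung clip in rad: 0 at rest, growing as the bar lifts (about 0.1 with the card under it). It hinges on a pin at board x = 85 mm, 10 mm above the board's top. The spring presses the bar down with 1 to 2 N; pushing the card in takes 5 to 12 N.
There are look-alikes about, which are no part of the job. Of the things that look like the board, the middle-sized one is meant.

How it is judged:
By the outcome, as a careful person would: the job done as asked, in the order asked, and still so for the second after the job is handed in, with the robot touching nothing.
It also fails if it takes over 125 s, if anything falls off the work surface, if the arm or the gripper's body presses on something with over 40 N, if the wrist force passes 120 N, or if a joint passes its speed limit or range.

### The arm

A 6-joint arm with a two-finger parallel gripper is mounted at the origin on the work surface. World frame = base frame: x ahead of the robot, y to its left, z up, the work surface at z = 0. Lengths are in m, angles in rad, forces in N, time in s.
With the tool pointing down it reaches from about 0.4 to 0.925 m from the base axis. Payload 3.4 kg.
Tool frame: the origin (TCP) lies on the centre line of the jaws, within the pads' length; the fingertips stand 14 mm ahead of it and the grasp point (between the pads) lies 5 mm behind it; z points along the fingers, y is the line along which they close (so a half turn about z gives the same grasp; the last joint's range is limited). The gripper opens to 85 mm and grips with 20 to 120 N. Pads are 22 mm wide; open, the fingers measure 114 mm over their backs; the gripper's body (76 mm by 85 mm) begins 54 mm behind the grasp point. The pads swing forward as they close: fully open they stand 13 mm farther back than shut.
Start: joints at [-1.23, 0.307, 1.506, -0, 1.328, -0.073], TCP at [0.232, -0.526, 0.245] pointing down, gripper open.
Joint ranges: [-3.12, 3.12], [-1.05, 2.28], [0.14, 2.33], [-1.42, 4.57], [0.1, 2.73], [-2.68, 2.68]. Speed limits (rad/s): [2.57, 2.57, 3.14, 3.14, 3.14, 3.14].

### API

Orientations are given as a unit quaternion [x, y, z, w].
In Python, from rig import arm, vision, sign_off gives the robot as it stands.
- The arm moves only by the tool creep_tool, called after "Emit:" by a JSON object that holds its "name" and its "arguments". Schema: {"type":"object","properties":{"plan":{"type":"array","items":{"type":"number"},"minItems":6,"maxItems":72},"aperture":{"type":"number"},"force":{"type":"number"},"only":{"type":"string"},"quiet":{"type":"boolean"},"lines":{"type":"string"}},"required":["plan"],"additionalProperties":false}. plan is one flat list of numbers that holds 1 to 12 rows one after another, with no inner brackets; each row has 6 numbers: dx, dy, dz in m, then a rotation vector rx, ry, rz in rad; each row shifts and turns the commanded pose from where the row before left it, along the tool's axes as they then stand; what a row does not reach is not made up. A row lasts 1/12 s, in which the tool goes at most 0.0417 m and 0.125 rad, less where a joint would pass 70% of its speed; a pose out of reach is approached as far as the arm can. aperture is the opening from 0.0 (shut) to 1.0 (fully open), set as the call begins (left out keeps the last). The fingers move at their own pace and stop on an object; force is the grip in N (left out, the last holds). Time passes only in rows, so rows that do not move let the fingers close. The tool returns the time, the measured TCP pose, the force, the opening and the grip force at its end. only (a regular expression) keeps the lines of the reply that match it, lines (a string "A,B") keeps lines A to B, and quiet returns only ok. Input that does not fit is refused with a message, and nothing moves.
- arm.sense(): the state, without advancing time (a new reading comes with each control period).
- vision.capture(name): name is "side" or "top" or "wrist"; returns a dict with "image" (400x640x3 uint8, red, green, blue), "intrinsics" (3x3 intrinsics, pixels), "T" (4x4, takes a point from camera to world coordinates). Camera axes: x right, y up, looking along -z (the intrinsics and any distortion apply to the point x, -y, -z); pixel columns grow to the right and rows downward; lengths in m; the calibration is good to about 2 mm. A picture is of the moment at which its call begins. There is no depth.
- sign_off(): hands the job in; it is judged then, once.
The state is a dict: "time": time; "joint_pos": joint angles; "dq": joint speeds; "effort": joint torques, N m; "eef_pos": TCP position; "tcp_rot": TCP orientation; "wrist_force": force on the tool from outside, world axes, zero at the start; "wrist_torque": the same for the moment, N m; "finger_gap": opening from 0.0 (shut) to 1.0 (fully open); "gripper_force": force on a finger pad.
Only numpy, scipy, OpenCV 4.12 (cv2) and the standard library are available. Lean on these libraries where they do the work, as an engineer would, in place of code of your own. Each camera call takes 0.05 s, during which the arm holds its last target. There are 200 camera calls.

## Working session

There is one attempt and no reset: what is moved stays moved. The work goes in short steps, Python scripts to look and compute and a tool call to move; the robot and the scene stay as the last step left them, time stands still between calls to the robot, and variables do not carry over. Pictures are saved under pics/ and viewed, at most 14 in all, crops included, and the job is handed in when it is done.

```bash
ls; mkdir -p pics
```

Run:
```python
from rig import arm, vision
import cv2
print(arm.sense())
for n in("top","side"):
    c=vision.capture(n); cv2.imwrite(f"pics/{n}0.png",c["image"][:,:,::-1]); print(n,c["intrinsics"],c["T"],[k for k in c])
```

```text
pics
{'time': 0.0, 'joint_pos': array([-1.22948512e+00,  3.07535165e-01,  1.50764964e+00,  1.46429949e-05,
        1.32840878e+00, -7.35435075e-02]), 'dq': array([ 5.52114415e-04,  2.48247730e-04, -4.18801129e-04,  4.78982520e-05,
       -1.05527521e-03, -1.52941798e-03]), 'effort': array([-4.56486414e-04, -4.57554424e+01, -2.51920456e+01, -1.36795020e-04,
        1.31622388e-02, -8.51870851e-06]), 'eef_pos': array([ 0.2314952 , -0.52561882,  0.24441165]), 'tcp_rot': array([ 9.78563844e-01,  2.05941260e-01, -1.26504019e-04, -9.92459072e-04]), 'wrist_force': array([ 0.11304487, -0.55130698,  0.63935578]), 'wrist_torque': array([ 0.00706702, -0.00032425,  0.0402848 ]), 'gripper_force': 0.0, 'finger_gap': 1.0002019724833446}
top [[500.18814257   0.         323.85309343]
 [  0.         500.18814257 194.78065989]
 [  0.           0.           1.        ]] [[-0.00947427  0.97906973 -0.20330447  0.2333381 ]
 [-0.99994377 -0.01024498 -0.00273882 -0.1218722 ]
 [-0.00476435  0.20326709  0.97911174  1.64041966]
 [ 0.          0.          0.          1.        ]] ['image', 'intrinsics', 'T']
side [[429.86051924   0.         315.93016595]
 [  0.         429.86051924 204.71689917]
 [  0.           0.           1.        ]] [[-0.8357703   0.37740031 -0.39881952  0.09189432]
 [-0.54869105 -0.5467393   0.63246681  0.64452849]
 [ 0.02064287  0.74742568  0.66402464  0.85903884]
 [ 0.          0.          0.          1.        ]] ['image', 'intrinsics', 'T']
```

View pics/top0.png

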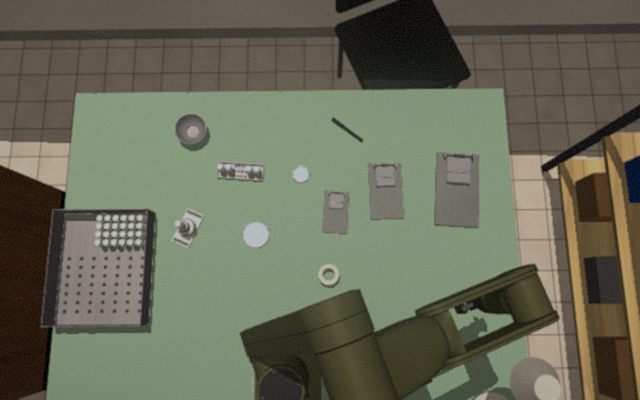

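View pics/side0.png

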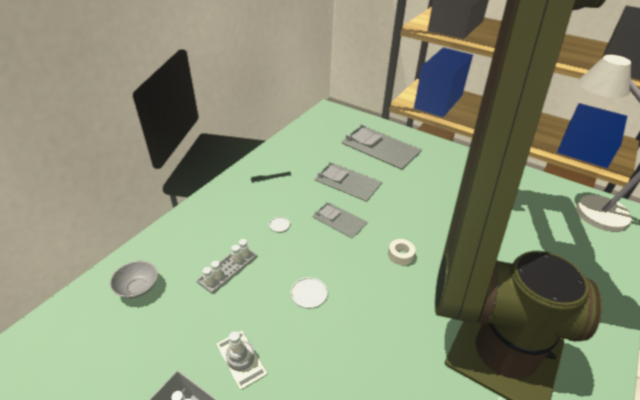

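Top view: stack at (187,228), rack (241,172), small dish (301,174), large dish (256,235). Three boards: small (336,212), middle (386,190), large (457,190). The one at (386,190) fits because it is the middle-sized one. I'll confirm it in an enlarged crop.

Create h.py:
```python
import numpy as np, cv2
from scipy.spatial.transform import Rotation as R
from rig import arm, vision
def ray(c,u,v,z):
    "world point at height z seen at pixel u,v"
    d=c["T"][:3,:3]@(np.linalg.inv(c["intrinsics"])@[u,v,1]*[1,-1,-1]); o=c["T"][:3,3]
    return o+d*(z-o[2])/d[2]
def proj(c,p):
    q=c["T"][:3,:3].T@(np.asarray(p)-c["T"][:3,3]); q=c["intrinsics"]@(q*[1,-1,-1]); return q[:2]/q[2]
def tool(p,yaw=None):
    "delta to world point p in tool axes; yaw = wanted angle of tool y (mod pi)"
    s=arm.sense(); r=R.from_quat(s["tcp_rot"]); M=r.as_matrix()
    out=M.T@(np.asarray(p)-s["eef_pos"])
    y=np.arctan2(M[1,1],M[0,1]); print("tcp",s["eef_pos"].round(4),"yaw_y",y.round(3),"tilt",M[:,2].round(4),"j6",s["joint_pos"][5].round(3))
    print("delta",out.round(4), "rz" , None if yaw is None else round(float(-((yaw-y+np.pi/2)%np.pi-np.pi/2)),3))
def save(im,n,f=1):
    cv2.imwrite(f"pics/{n}.png",cv2.resize(im[:,:,::-1],None,fx=f,fy=f,interpolation=cv2.INTER_CUBIC))
```

Run:
```python
from h import *
c=vision.capture("top"); save(c["image"][145:260,165:420],"crop1",3.1)
for n,u,v,z in [("vialtop",187,228,.09),("rack",241,172,.005),("ds",301,174,.005),("dl",256,235,.005),("bsmall",336,212,.006),("bmid",386,190,.006),("blarge",457,190,.006)]: print(n,ray(c,u,v,z).round(4))
# board length of mid
for p in [(370,165),(400,164),(403,217),(371,219)]: print(ray(c,*p,.006).round(3))
```

```text
vialtop [0.4537 0.3114 0.09  ]
rack [0.6543 0.1615 0.005 ]
ds [ 0.6452 -0.041   0.005 ]
dl [0.4403 0.107  0.005 ]
bsmall [ 0.514 -0.157  0.006]
bmid [ 0.5869 -0.3251  0.006 ]
blarge [ 0.5844 -0.5621  0.006 ]
[ 0.674 -0.274  0.006]
[ 0.676 -0.376  0.006]
[ 0.495 -0.378  0.006]
[ 0.489 -0.272  0.006]
```

View pics/crop1.png

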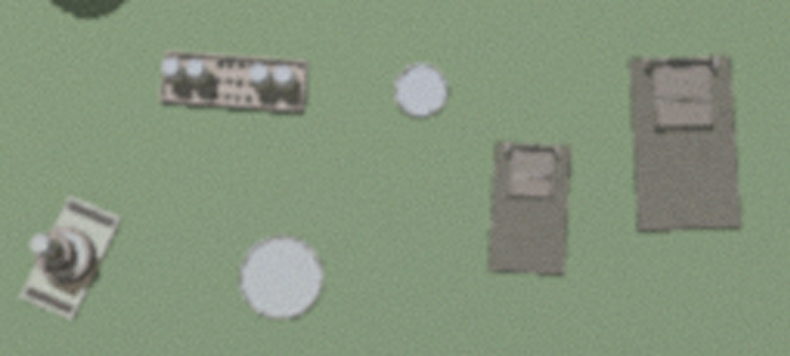

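The board at (386,190) measures about 185 x 105 mm, so it is the 190 x 110 board. Its clip points to world +x. Next I'll turn the tool square and look over the board with the wrist camera.

Emit:
{"name": "creep_tool", "arguments": {"plan": [0,0,0,0,0,0.104,0,0,0,0,0,0.104,0,0,0,0,0,0.104,0,0,0,0,0,0.103], "aperture": 1.0}}

```text
time: 0.48
eef_pos: [0.2316, -0.526, 0.2449]
tcp_rot: [1.0, -0.003, -0.0, -0.0]
wrist_force: [-1.0, -0.3, 0.2]
finger_gap: 1.001
gripper_force: 0.0
```

Emit:
{"name": "creep_tool", "arguments": {"plan": [0.03,-0.018,-0.008,0,0,0,0.03,-0.018,-0.008,0,0,0,0.03,-0.018,-0.008,0,0,0,0.03,-0.018,-0.008,0,0,0,0.03,-0.018,-0.008,0,0,0,0.03,-0.018,-0.008,0,0,0,0.03,-0.018,0,0,0,0,0.03,-0.018,0,0,0,0,0.03,-0.018,0,0,0,0,0.03,-0.018,0,0,0,0,0,-0.02,0,0,0,0]}}

```text
time: 1.4
eef_pos: [0.5371, -0.3254, 0.2922]
tcp_rot: [1.0, 0.001, 0.002, -0.0]
wrist_force: [-0.0, -0.4, 0.9]
finger_gap: 1.002
gripper_force: 0.0
```

Run:
```python
from h import *
tool([.585,-.325,.3])
c=vision.capture("wrist"); save(c["image"],"w1"); print(c["T"].round(3),c["intrinsics"].round(1))
s=arm.sense();M=R.from_quat(s["tcp_rot"]).as_matrix()
print((M.T@(c["T"][:3,3]-s["eef_pos"])).round(3))
```

```text
tcp [ 0.5371 -0.3254  0.2922] yaw_y -1.569 tilt [ 0.0034  0.     -1.    ] j6 0.955
delta [ 0.0479 -0.0003 -0.0076] rz None
[[ 0.002  0.96   0.279  0.608]
 [-1.     0.002  0.    -0.324]
 [-0.    -0.279  0.96   0.421]
 [ 0.     0.     0.     1.   ]] [[337.6   0.  319.9]
 [  0.  337.6 196.8]
 [  0.    0.    1. ]]
[ 0.074  0.003 -0.129]
```

View pics/w1.png

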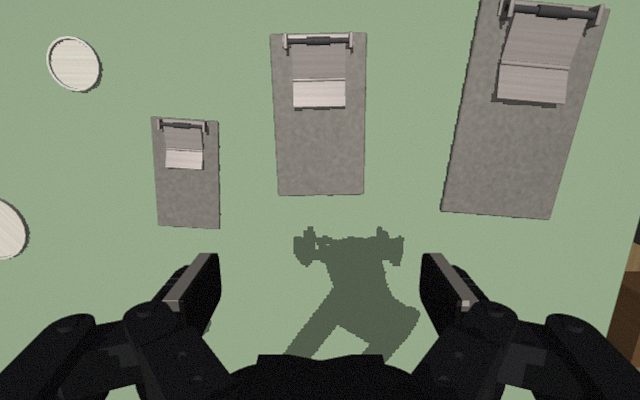

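Emit:
{"name": "creep_tool", "arguments": {"plan": [-0.005,-0.04,0,0,0,0,-0.01,-0.04,0,0,0,0,-0.01,-0.04,0,0,0,0,-0.01,-0.04,0,0,0,0,-0.01,-0.04,0,0,0,0,-0.01,-0.04,0,0,0,0]}}

```text
time: 1.95
eef_pos: [0.4754, -0.0847, 0.293]
tcp_rot: [1.0, -0.0, -0.0, -0.0]
wrist_force: [1.6, 0.4, 0.4]
finger_gap: 0.999
gripper_force: 0.0
```

Run:
```python
from h import *
c=vision.capture("wrist"); save(c["image"],"w2"); np.savez("w2.npz",**c)
```

Emit:
{"name": "creep_tool", "arguments": {"plan": [0,-0.04,0,0,0,0,0,-0.04,0,0,0,0,0,-0.04,0,0,0,0,0,-0.04,0,0,0,0]}}

```text
time: 2.33
eef_pos: [0.4762, 0.0749, 0.2933]
tcp_rot: [1.0, -0.001, -0.0, 0.0]
wrist_force: [0.8, 0.4, 0.1]
finger_gap: 1.002
gripper_force: 0.0
```

Emit:
{"name": "creep_tool", "arguments": {"plan": [0,0,0,0,0,-0.121,0,0,0,0,0,-0.121,0,0,0,0,0,-0.121,0,0,0,0,0,-0.121,0,0,0,0,0,-0.121,0,0,0,0,0,-0.121,0,0,0,0,0,-0.121], "aperture": 0.6}}

```text
time: 2.92
eef_pos: [0.4765, 0.0733, 0.293]
tcp_rot: [0.91, 0.414, -0.0, -0.0]
wrist_force: [-0.1, 0.2, -0.2]
finger_gap: 0.602
gripper_force: 0.0
```

Emit:
{"name": "creep_tool", "arguments": {"plan": [0,0,0,0,0,-0.121,0,0,0,0,0,-0.121,0,0,0,0,0,-0.121,0,0,0,0,0,-0.121,0,0,0,0,0,-0.121,0,0,0,0,0,-0.121]}}

```text
time: 3.42
eef_pos: [0.4765, 0.0733, 0.293]
tcp_rot: [0.704, 0.71, -0.0, -0.0]
wrist_force: [0.5, -0.1, 0.0]
finger_gap: 0.601
gripper_force: 0.0
```

Run:
```python
from h import *
tool([.5,.1,.3],0)
c=vision.capture("wrist"); save(c["image"],"w3"); np.savez("w3.npz",**c)
```

```text
tcp [0.4765 0.0733 0.293 ] yaw_y 0.008 tilt [-9.e-04 -2.e-04 -1.e+00] j6 0.057
delta [ 0.0266  0.0237 -0.007 ] rz 0.008
```

View pics/w2.png

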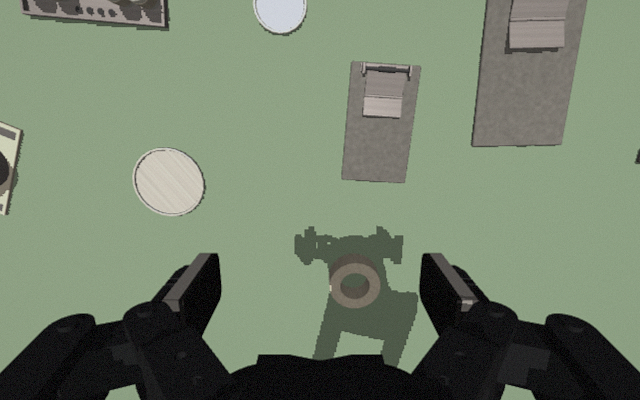

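View pics/w3.png

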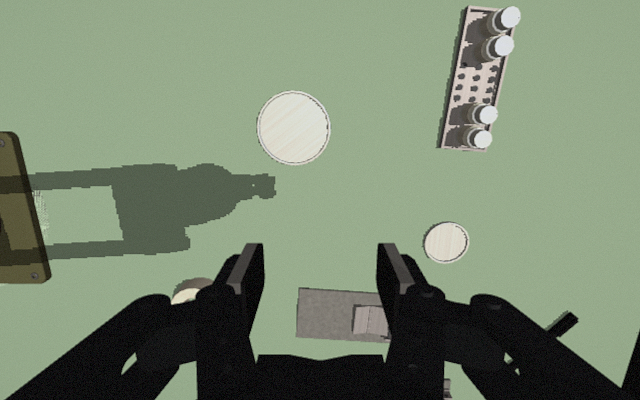

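w2 and w3 show the board corners in w1 at (270,33), (367,33), (364,194) and (277,195). In w3 the large dish is at (293,128), the small dish at (445,242) and the rack at the upper right, with vial caps at (510,17), (501,45), (486,114) and (480,138). The stack is just out of view beyond the top edge.

Emit:
{"name": "creep_tool", "arguments": {"plan": [0.038,-0.005,0,0,0,0,0.038,-0.005,0,0,0,0,0.038,-0.005,0,0,0,0,0.038,-0.005,0,0,0,0,0.038,-0.005,0,0,0,0,0,0,0,0,0,0]}}

```text
time: 3.97
eef_pos: [0.4505, 0.2696, 0.2931]
tcp_rot: [0.705, 0.709, 0.001, -0.002]
wrist_force: [0.3, -0.7, 0.1]
finger_gap: 0.602
gripper_force: 0.0
```

Run:
```python
from h import *
tool([.45,.31,.3],0)
c=vision.capture("wrist"); save(c["image"],"w4"); np.savez("w4.npz",**c)
w3=dict(np.load("w3.npz"))
for n,u,v,z in [("dl",293.5,127.5,.006),("ds",446,242,.006)]: print(n,ray(w3,u,v,z).round(4))
caps=[ray(w3,u,v,.053) for u,v in [(510,17),(501,45),(486,114),(480,138)]]; print("caps",np.round(caps,4),np.mean(caps,0))
for p in [(466,7),(520,12),(491,151),(437,148)]: print("rackcorner",ray(w3,*p,.010).round(4))
```

```text
tcp [0.4505 0.2696 0.2931] yaw_y 0.005 tilt [-5.0e-04  4.3e-03 -1.0e+00] j6 0.451
delta [ 0.0405 -0.0003 -0.0067] rz 0.005
dl [0.4434 0.1111 0.006 ]
ds [ 0.6448 -0.0375  0.006 ]
caps [[0.6616 0.2236 0.053 ]
 [0.6568 0.1982 0.053 ]
 [0.6516 0.1307 0.053 ]
 [0.6488 0.1054 0.053 ]] [0.65468635 0.16447397 0.053     ]
rackcorner [0.6337 0.2421 0.01  ]
rackcorner [0.6934 0.2377 0.01  ]
rackcorner [0.6846 0.0851 0.01  ]
rackcorner [0.6183 0.0883 0.01  ]
```

View pics/w4.png

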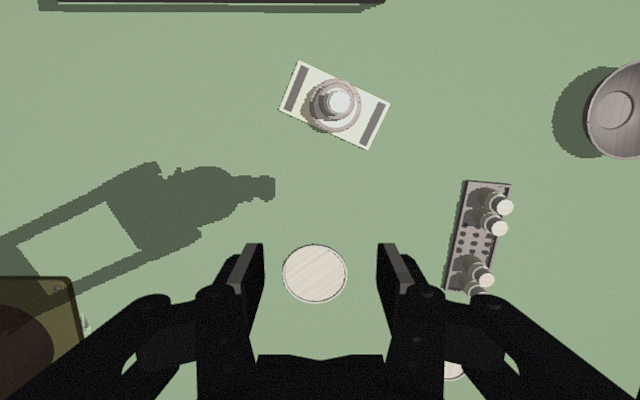

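w4 shows the stack: vial cap at (340,101), wide tin about (333,105), card corners (298,61), (390,103), (370,150) and (279,109).

Run:
```python
from h import *
w=dict(np.load("w4.npz"))
cap=ray(w,340,101,.099); print("cap",cap)
print("caplid",ray(w,335.5,103,.049),"inklid",ray(w,333,105,.029))
C=[ray(w,*p,.005) for p in [(298,61),(390,103),(370,150),(279,109)]]; m=np.mean(C,0); print("card",m, [np.linalg.norm(C[i]-C[(i+1)%4]).round(4) for i in range(4)])
d=C[1]-C[0]+C[2]-C[3]; print("card ang",np.arctan2(d[1],d[0]))
for p in [(503,206),(499,229),(486,280)]: print("rackcap",ray(w,*p,.053).round(4))
print("dl",ray(w,314.5,273,.006).round(4))
g=w["image"][50:160,260:410]; save(g,"c4",5)
tool([m[0],m[1],.3],-.104)
```

```text
cap [0.46809444 0.34027266 0.099     ]
caplid [0.46613134 0.33802289 0.049     ] inklid [0.46421899 0.33566184 0.029     ]
card [0.46726791 0.33355172 0.005     ] [np.float64(0.1183), np.float64(0.06), np.float64(0.1213), np.float64(0.0586)]
card ang -0.40665238445854834
rackcap [0.6599 0.2252 0.053 ]
rackcap [0.6596 0.197  0.053 ]
rackcap [0.6537 0.1301 0.053 ]
dl [0.443  0.1128 0.006 ]
tcp [0.4508 0.2665 0.293 ] yaw_y 0.005 tilt [-6.e-04  6.e-04 -1.e+00] j6 0.448
delta [ 0.067   0.0168 -0.007 ] rz 0.109
```

View pics/c4.png

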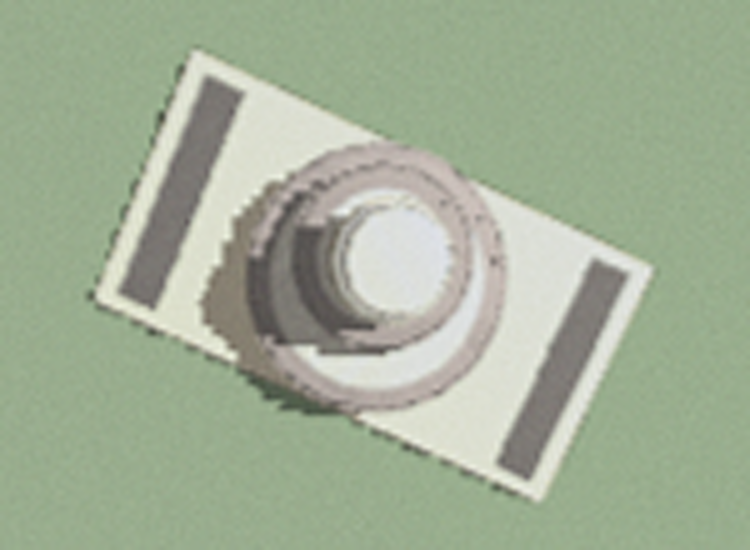

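Emit:
{"name": "creep_tool", "arguments": {"plan": [0,0,0,0,0,0.109,0.0367,0.0045,0,0,0,0,0.0367,0.0046,0,0,0,0,0,0,0.04,0,0,0,0,0,0.04,0,0,0,0,0,0.03,0,0,0,0,0,0.02,0,0,0,0,0,0,0,0,0,0,0,0,0,0,0], "aperture": 0.6}}

```text
time: 4.77
eef_pos: [0.468, 0.334, 0.1623]
tcp_rot: [0.745, 0.667, -0.002, -0.0]
wrist_force: [0.1, -0.7, 0.7]
finger_gap: 0.601
gripper_force: 0.0
```

Run:
```python
from h import *
tool([.4675,.3385,.079],-.104)
c=vision.capture("wrist"); save(c["image"],"w5")
```

```text
tcp [0.468  0.334  0.1623] yaw_y -0.109 tilt [-0.0028 -0.0023 -1.    ] j6 0.656
delta [ 0.0047 -0.0008  0.0833] rz -0.005
```

View pics/w5.png

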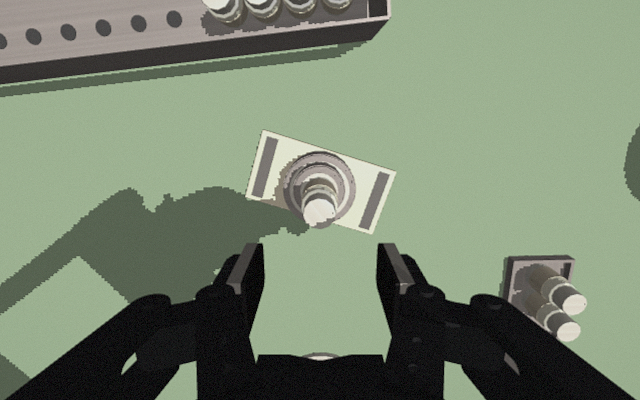

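Run:
```python
from h import *
c=vision.capture("wrist"); np.savez("w5.npz",**c)
print(ray(c,319,209,.099)); C=[ray(c,*p,.005) for p in [(263,129),(396,171),(372,234),(246,197)]]; print(np.mean(C,0)); d=C[1]-C[0]+C[2]-C[3]; print(np.arctan2(d[1],d[0]))
tool(ray(c,319,209,.099)-[0,0,.02],-.104)
```

```text
[0.46903295 0.34300281 0.099     ]
[0.46876051 0.33485914 0.005     ]
-0.41285542578915063
tcp [0.4698 0.3355 0.1649] yaw_y -0.109 tilt [ 0.0024  0.0012 -1.    ] j6 0.656
delta [ 0.0072 -0.0018  0.0859] rz -0.005
```

Emit:
{"name": "creep_tool", "arguments": {"plan": [0.006,-0.001,0.03,0,0,0,0,0,0.025,0,0,0,0,0,0.018,0,0,0,0,0,0.011,0,0,0,0,0,0,0,0,0,0,0,0,0,0,0], "aperture": 0.6}}

```text
time: 5.37
eef_pos: [0.4689, 0.342, 0.0804]
tcp_rot: [0.744, 0.668, 0.001, 0.0]
wrist_force: [-0.5, -0.2, 0.1]
finger_gap: 0.605
gripper_force: 0.0
```

Emit:
{"name": "creep_tool", "arguments": {"plan": [0,0,0,0,0,0,0,0,0,0,0,0,0,0,0,0,0,0,0,0,0,0,0,0,0,0,0,0,0,0,0,0,0,0,0,0], "aperture": 0.15, "force": 25}}

```text
time: 5.87
eef_pos: [0.4691, 0.3424, 0.081]
tcp_rot: [0.744, 0.668, 0.002, 0.0]
wrist_force: [-0.9, -1.1, 6.5]
finger_gap: 0.27
gripper_force: 24.5
```

Emit:
{"name": "creep_tool", "arguments": {"plan": [0,0,-0.015,0,0,0,0,0,-0.025,0,0,0,0,0,-0.03,0,0,0,-0.015,0.02,-0.02,0,0,0,-0.0224,0.0293,0,0,0,0,-0.0224,0.0293,0,0,0,0,-0.0224,0.0293,0,0,0,0,-0.0224,0.0293,0,0,0,0,-0.0224,0.0293,0,0,0,0,-0.0224,0.0293,0,0,0,0,-0.0076,0.0092,0,0,0,0,0,0,0,0,0,0]}}

```text
time: 6.87
eef_pos: [0.6578, 0.1608, 0.1692]
tcp_rot: [0.745, 0.667, 0.0, 0.001]
wrist_force: [-0.1, 0.1, -1.3]
finger_gap: 0.265
gripper_force: 24.8
```

Emit:
{"name": "creep_tool", "arguments": {"plan": [0,0,0,0,0,0,0,0,0,0,0,0]}}

```text
time: 7.03
eef_pos: [0.6537, 0.1645, 0.1691]
tcp_rot: [0.744, 0.668, -0.0, -0.001]
wrist_force: [-1.5, 0.0, 0.2]
finger_gap: 0.267
gripper_force: 24.8
```

Run:
```python
from h import *
tool([.656,.164,.035],-.104)
c=vision.capture("wrist"); save(c["image"],"w6"); np.savez("w6.npz",**c)
```

```text
tcp [0.6537 0.1645 0.1691] yaw_y -0.107 tilt [-1.7e-03  5.0e-04 -1.0e+00] j6 0.29
delta [-0.0003  0.0025  0.1341] rz -0.003
```

View pics/w6.png

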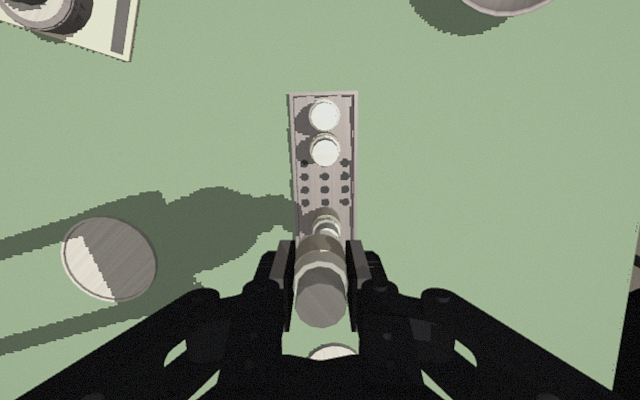

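Run:
```python
from h import *
w=dict(np.load("w6.npz"))
a=ray(w,324,115,.053);b=ray(w,325,151,.053);u=np.array([.104,.9946,0]);print(a,b,a-60e-3*u,b-34e-3*u)
e=(ray(w,290,92,.01)+ray(w,358,92,.01))/2;print(e,e-.078*u,ray(w,358,92,.01)-ray(w,290,92,.01))
tool((a-60e-3*u+b-34e-3*u)/2,-.104)
```

```text
[0.66234619 0.22484312 0.053     ] [0.66043994 0.19943997 0.053     ] [0.65610619 0.16516712 0.053     ] [0.65690394 0.16562357 0.053     ]
[0.66439362 0.24093662 0.01      ] [0.65628162 0.16335782 0.01      ] [ 0.05507231 -0.00590916  0.        ]
tcp [0.6536 0.1649 0.1692] yaw_y -0.106 tilt [-1.4e-03  4.0e-04 -1.0e+00] j6 0.29
delta [0.0008 0.003  0.1162] rz -0.002
```

Emit:
{"name": "creep_tool", "arguments": {"plan": [0,0.002,0.03,0,0,0,0,0,0.035,0,0,0,0,0,0.03,0,0,0,0,0,0.02,0,0,0,0,0,0.01,0,0,0,0,0,0.005,0,0,0,0,0,0,0,0,0,0,0,0,0,0,0]}}

```text
time: 7.75
eef_pos: [0.6577, 0.1643, 0.0405]
tcp_rot: [0.744, 0.669, 0.001, 0.0]
wrist_force: [-0.2, 1.0, -0.6]
finger_gap: 0.272
gripper_force: 24.8
```

Emit:
{"name": "creep_tool", "arguments": {"plan": [0,0,0.0015,0,0,0,0,0,0.0015,0,0,0,0,0,0,0,0,0]}}

```text
time: 8.0
eef_pos: [0.6577, 0.1636, 0.0374]
tcp_rot: [0.744, 0.668, 0.001, 0.001]
wrist_force: [-0.2, 0.7, 0.7]
finger_gap: 0.271
gripper_force: 24.8
```

Emit:
{"name": "creep_tool", "arguments": {"plan": [0,0,0.001,0,0,0,0,0,0.001,0,0,0,0,0,0.001,0,0,0,0,0,0,0,0,0,0,0,0,0,0,0]}}

```text
time: 8.42
eef_pos: [0.6574, 0.1635, 0.0351]
tcp_rot: [0.744, 0.668, 0.001, 0.0]
wrist_force: [-2.8, -0.7, 8.3]
finger_gap: 0.266
gripper_force: 25.5
```

Emit:
{"name": "creep_tool", "arguments": {"plan": [0,0,0,0,0,0,0,0,0,0,0,0,0,0,0,0,0,0,0,0,0,0,0,0], "aperture": 0.55}}

```text
time: 8.75
eef_pos: [0.6569, 0.1635, 0.033]
tcp_rot: [0.744, 0.668, -0.0, -0.0]
wrist_force: [0.4, 0.6, 0.3]
finger_gap: 0.551
gripper_force: 0.0
```

Emit:
{"name": "creep_tool", "arguments": {"plan": [0,0,-0.01,0,0,0,0,0,-0.03,0,0,0,0,0,-0.03,0,0,0,0,0,-0.03,0,0,0,0,0,-0.03,0,0,0,0.0219,-0.0297,0,0,0,0,0.0219,-0.0297,0,0,0,0,0.0219,-0.0297,0,0,0,0,0.0219,-0.0297,0,0,0,0,0.0219,-0.0297,0,0,0,0,0.0219,-0.0297,0,0,0,0,0.0219,-0.0297,0,0,0,0], "aperture": 0.65}}

```text
time: 9.75
eef_pos: [0.4653, 0.3391, 0.1641]
tcp_rot: [0.744, 0.668, 0.0, 0.0]
wrist_force: [0.2, 0.2, 0.7]
finger_gap: 0.652
gripper_force: 0.0
```

Emit:
{"name": "creep_tool", "arguments": {"plan": [0,0,0,0,0,0,0,0,0,0,0,0]}}

```text
time: 9.92
eef_pos: [0.4651, 0.3394, 0.164]
tcp_rot: [0.743, 0.67, 0.0, 0.0]
wrist_force: [1.2, -1.0, 0.5]
finger_gap: 0.645
gripper_force: 0.0
```

Run:
```python
from h import *
tool([.468,.338,.050],-.104)
c=vision.capture("wrist"); np.savez("w7.npz",**c)
t=vision.capture("top")["image"][145:260,160:270]
save(np.hstack([c["image"][100:300,180:600],cv2.resize(t,(191,200))]),"w7",1.3)
```

```text
tcp [0.4651 0.3394 0.164 ] yaw_y -0.103 tilt [ 3.e-04  1.e-04 -1.e+00] j6 0.66
delta [-0.0011  0.003   0.114 ] rz 0.001
```

View pics/w7.png

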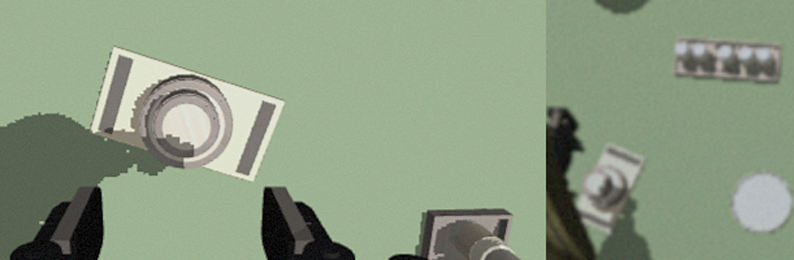

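w7 shows the vial standing upright in the gap with five caps in the row. The narrow tin's lid is at about full-image (324,199), and the gripper is centred on it.

Run:
```python
from h import *
w=dict(np.load("w7.npz"))
p=ray(w,323.8,199,.049);print(p); q=[ray(w,180+a/1.3,199,.049) for a in(154,220)]; print(np.linalg.norm(q[1]-q[0]))
C=[ray(w,180+a/1.3,100+b/1.3,.005) for a,b in [(113,47),(285,100),(254,182),(92,131)]]; print("card",np.mean(C,0)); d=C[1]-C[0]+C[2]-C[3]; print(np.arctan2(d[1],d[0]))
g=cv2.cvtColor(w["image"],cv2.COLOR_RGB2GRAY)
print(cv2.HoughCircles(g[120:250,260:400],cv2.HOUGH_GRADIENT,1,3,param1=100,param2=12,minRadius=18,maxRadius=45)[0][:6]+[260,120,0])
tool([p[0],p[1],.05],-.104)
```

```text
[0.46742866 0.33856567 0.049     ]
0.03827187086976251
card [0.46750752 0.3339403  0.005     ]
-0.4148358575908034
[[325.5        194.5         33.29999924]
 [323.5        188.5         32.20000076]
 [320.5        195.5         27.79999924]
 [313.5        195.5         34.29999924]
 [311.5        200.5         37.79999924]
 [317.5        187.5         34.40000153]]
tcp [0.4673 0.3381 0.1639] yaw_y -0.106 tilt [ 0.0013  0.     -1.    ] j6 0.66
delta [ 0.0004 -0.      0.1139] rz -0.002
```

Emit:
{"name": "creep_tool", "arguments": {"plan": [0,0,0.03,0,0,0,0,0,0.03,0,0,0,0,0,0.025,0,0,0,0,0,0.015,0,0,0,0,0,0.009,0,0,0,0,0,0.004,0,0,0,0,0,0,0,0,0,0,0,0,0,0,0], "aperture": 0.65}}

```text
time: 10.68
eef_pos: [0.4679, 0.3381, 0.0509]
tcp_rot: [0.744, 0.668, 0.001, 0.0]
wrist_force: [0.7, 0.5, 0.4]
finger_gap: 0.654
gripper_force: 0.0
```

Emit:
{"name": "creep_tool", "arguments": {"plan": [0,0,0,0,0,0,0,0,0,0,0,0,0,0,0,0,0,0,0,0,0,0,0,0,0,0,0,0,0,0], "aperture": 0.3, "force": 25}}

```text
time: 11.1
eef_pos: [0.4678, 0.3386, 0.0518]
tcp_rot: [0.744, 0.668, 0.001, 0.0]
wrist_force: [1.0, -1.4, 6.1]
finger_gap: 0.429
gripper_force: 25.2
```

Emit:
{"name": "creep_tool", "arguments": {"plan": [0,0,-0.01,0,0,0,0,0,-0.025,0,0,0,0,0,-0.03,0,0,0,0,0,-0.03,0,0,0,-0.015,0.009,-0.01,0,0,0,0,0,0,0,0,0]}}

```text
time: 11.6
eef_pos: [0.4765, 0.3221, 0.1595]
tcp_rot: [0.744, 0.668, 0.003, 0.001]
wrist_force: [-0.2, 0.6, -0.9]
finger_gap: 0.428
gripper_force: 25.2
```

Emit:
{"name": "creep_tool", "arguments": {"plan": [-0.0297,0.018,0,0,0,0,-0.0297,0.018,0,0,0,0,-0.0297,0.018,0,0,0,0,-0.0297,0.018,0,0,0,0,-0.0297,0.018,0,0,0,0,-0.0297,0.018,0,0,0,0,-0.0297,0.018,0,0,0,0,-0.0297,0.018,0,0,0,0,-0.0297,0.018,0,0,0,0,-0.0297,0.018,0,0,0,0,-0.0297,0.018,0,0,0,0,-0.0145,0.009,0,0,0,0]}}

```text
time: 12.6
eef_pos: [0.6444, -0.0425, 0.1544]
tcp_rot: [0.745, 0.667, -0.0, 0.0]
wrist_force: [0.5, 0.1, -0.7]
finger_gap: 0.425
gripper_force: 25.2
```

Emit:
{"name": "creep_tool", "arguments": {"plan": [0,0,0,0,0,0,0,0,0,0,0,0]}}

```text
time: 12.77
eef_pos: [0.6427, -0.0391, 0.1543]
tcp_rot: [0.745, 0.668, -0.0, -0.001]
wrist_force: [-0.2, 0.2, -0.3]
finger_gap: 0.425
gripper_force: 25.2
```

Run:
```python
from h import *
w1=dict(np.load("w3.npz"))
tool([.645,-.039,.0258],-.104)
c=vision.capture("wrist"); np.savez("w8.npz",**c); save(c["image"][100:400,170:490],"w8",1.8)
```

```text
tcp [ 0.6427 -0.0391  0.1543] yaw_y -0.109 tilt [-0.0023  0.0013 -1.    ] j6 -0.018
delta [0.0002 0.0025 0.1285] rz -0.005
```

View pics/w8.png

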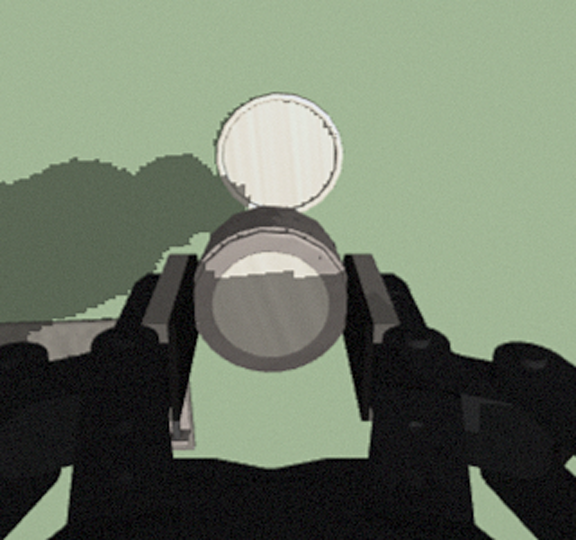

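w8 shows the small dish's rim centred at about full-image (325,186) and the held tin's lid at (320,266).

Run:
```python
from h import *
w=dict(np.load("w8.npz"))
d=ray(w,325.3,185.8,.006);l=ray(w,320.3,266,.1515);print(d,l); s=arm.sense(); print(s["eef_pos"])
M=R.from_quat(s["tcp_rot"]).as_matrix(); print((M.T@(d-l)).round(4))
w4=dict(np.load("w1.npz")) if 0 else None
```

```text
[ 0.64641518 -0.03835788  0.006     ] [ 0.64272091 -0.03638708  0.1515    ]
[ 0.64219909 -0.03812947  0.15440183]
[-0.0017  0.0043  0.1455]
```

Emit:
{"name": "creep_tool", "arguments": {"plan": [-0.001,0.0038,0.03,0,0,0,0,0,0.035,0,0,0,0,0,0.03,0,0,0,0,0,0.018,0,0,0,0,0,0.008,0,0,0,0,0,0.004,0,0,0,0,0,0,0,0,0,0,0,0,0,0,0]}}

```text
time: 13.48
eef_pos: [0.6479, -0.0398, 0.0315]
tcp_rot: [0.744, 0.669, 0.001, 0.001]
wrist_force: [-0.0, -0.5, 0.5]
finger_gap: 0.428
gripper_force: 25.2
```

Emit:
{"name": "creep_tool", "arguments": {"plan": [0,0,0.0015,0,0,0,0,0,0.0015,0,0,0,0,0,0,0,0,0,0,0,0,0,0,0]}}

```text
time: 13.82
eef_pos: [0.6474, -0.0406, 0.028]
tcp_rot: [0.744, 0.668, 0.0, 0.0]
wrist_force: [-0.2, -0.9, -0.7]
finger_gap: 0.428
gripper_force: 25.2
```

Emit:
{"name": "creep_tool", "arguments": {"plan": [0,0,0.001,0,0,0,0,0,0.001,0,0,0,0,0,0.0005,0,0,0,0,0,0,0,0,0,0,0,0,0,0,0]}}

```text
time: 14.23
eef_pos: [0.6473, -0.0406, 0.0257]
tcp_rot: [0.744, 0.668, 0.0, 0.0]
wrist_force: [-2.3, 0.2, 5.4]
finger_gap: 0.429
gripper_force: 25.8
```

Emit:
{"name": "creep_tool", "arguments": {"plan": [0,0,0,0,0,0,0,0,0,0,0,0,0,0,0,0,0,0,0,0,-0.01,0,0,0,0,0,-0.03,0,0,0,0,0,-0.04,0,0,0,0,0,-0.04,0,0,0,0,0,-0.02,0,0,0], "aperture": 0.65}}

```text
time: 14.9
eef_pos: [0.6494, -0.0407, 0.1705]
tcp_rot: [0.744, 0.668, 0.002, 0.003]
wrist_force: [1.1, 0.5, 1.2]
finger_gap: 0.649
gripper_force: 0.0
```

Emit:
{"name": "creep_tool", "arguments": {"plan": [0.0296,-0.0183,0,0,0,0,0.0296,-0.0183,0,0,0,0,0.0296,-0.0183,0,0,0,0,0.0296,-0.0183,0,0,0,0,0.0296,-0.0183,0,0,0,0,0.0296,-0.0183,0,0,0,0,0.0296,-0.0183,0,0,0,0,0.0296,-0.0183,0,0,0,0,0.0296,-0.0183,0,0,0,0,0.0296,-0.0183,0,0,0,0,0.0296,-0.0183,0,0,0,0,0.0296,-0.0183,0,0,0,0], "aperture": 1.0}}

```text
time: 15.9
eef_pos: [0.4657, 0.3375, 0.1655]
tcp_rot: [0.744, 0.668, 0.0, 0.0]
wrist_force: [0.9, 0.6, 0.1]
finger_gap: 0.997
gripper_force: 0.0
```

Emit:
{"name": "creep_tool", "arguments": {"plan": [0,0,0,0,0,0,0,0,0,0,0,0,0,0,0,0,0,0]}}

```text
time: 16.15
eef_pos: [0.4666, 0.3361, 0.1652]
tcp_rot: [0.744, 0.669, 0.0, 0.0]
wrist_force: [0.5, -0.8, -0.1]
finger_gap: 0.996
gripper_force: 0.0
```

Run:
```python
from h import *
tool([.467,.336,.027],-.104)
c=vision.capture("wrist"); np.savez("w9.npz",**c); t=vision.capture("top"); np.savez("t9.npz",**t)
save(np.hstack([c["image"][120:280,210:430],cv2.resize(t["image"][150:200,275:325],(160,160),interpolation=cv2.INTER_CUBIC)]),"w9",2)
```

```text
tcp [0.4666 0.3361 0.1652] yaw_y -0.106 tilt [ 5.e-04 -4.e-04 -1.e+00] j6 0.657
delta [0.     0.0003 0.1382] rz -0.002
```

View pics/w9.png

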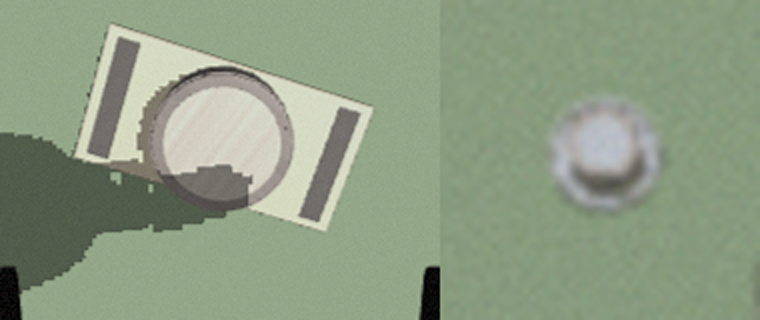

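w9 shows the narrow tin in the small dish. The wide tin's lid is at full-image (321,190), and the card is still undisturbed.

Run:
```python
from h import *
w=dict(np.load("w9.npz"))
p=ray(w,321,189.7,.029);print(p); C=[ray(w,210+a/2,120+b/2,.005) for a,b in [(110,23),(373,106),(326,232),(75,157)]]; m=np.mean(C,0);d=C[1]-C[0]+C[2]-C[3]; print("card",m,np.arctan2(d[1],d[0]))
tool([p[0],p[1],.027],-.104)
w2=dict(np.load("w2.npz"));print("dl w2",ray(w2,169,182,.006))
```

```text
[0.46706981 0.33682838 0.029     ]
card [0.46706643 0.33371607 0.005     ] -0.4126250718561977
tcp [0.4671 0.3352 0.165 ] yaw_y -0.108 tilt [ 2.e-04 -4.e-04 -1.e+00] j6 0.657
delta [ 0.0017 -0.0003  0.138 ] rz -0.004
dl w2 [0.44402213 0.1077603  0.006     ]
```

Emit:
{"name": "creep_tool", "arguments": {"plan": [0.001,0,0.03,0,0,0,0,0,0.035,0,0,0,0,0,0.032,0,0,0,0,0,0.022,0,0,0,0,0,0.013,0,0,0,0,0,0.005,0,0,0,0,0,0,0,0,0,0,0,0,0,0,0]}}

```text
time: 16.92
eef_pos: [0.4677, 0.3366, 0.0282]
tcp_rot: [0.744, 0.668, 0.0, 0.0]
wrist_force: [-0.2, 0.8, 0.6]
finger_gap: 1.0
gripper_force: 0.0
```

Emit:
{"name": "creep_tool", "arguments": {"plan": [0,0,0,0,0,0,0,0,0,0,0,0,0,0,0,0,0,0,0,0,0,0,0,0,0,0,0,0,0,0], "aperture": 0.5, "force": 30}}

```text
time: 17.33
eef_pos: [0.4677, 0.3376, 0.0295]
tcp_rot: [0.744, 0.668, 0.001, 0.0]
wrist_force: [-0.3, -1.5, 6.2]
finger_gap: 0.66
gripper_force: 31.3
```

Emit:
{"name": "creep_tool", "arguments": {"plan": [0,0,-0.01,0,0,0,0,0,-0.025,0,0,0,0,0,-0.03,0,0,0,-0.015,0,-0.015,0,0,0,-0.033,0,0,0,0,0,-0.036,0,0,0,0,0,-0.036,0,0,0,0,0,-0.036,0,0,0,0,0,-0.036,0,0,0,0,0,-0.026,0,0,0,0,0,-0.01,0,0,0,0,0,0,0,0,0,0,0]}}

```text
time: 18.33
eef_pos: [0.4419, 0.1087, 0.1085]
tcp_rot: [0.745, 0.667, -0.0, 0.0]
wrist_force: [-0.4, -0.6, -2.2]
finger_gap: 0.661
gripper_force: 32.6
```

Emit:
{"name": "creep_tool", "arguments": {"plan": [0,0,0,0,0,0,0,0,0,0,0,0]}}

```text
time: 18.5
eef_pos: [0.4432, 0.1115, 0.1082]
tcp_rot: [0.744, 0.668, 0.001, 0.0]
wrist_force: [-0.1, 0.3, -1.0]
finger_gap: 0.664
gripper_force: 32.6
```

Run:
```python
from h import *
tool([.4435,.111,.0275],-.104)
```

```text
tcp [0.4432 0.1115 0.1082] yaw_y -0.107 tilt [ 1.4e-03  9.0e-04 -1.0e+00] j6 0.26
delta [-0.0005  0.0002  0.0807] rz -0.003
```

Emit:
{"name": "creep_tool", "arguments": {"plan": [0,0,0.03,0,0,0,0,0,0.025,0,0,0,0,0,0.014,0,0,0,0,0,0.007,0,0,0,0,0,0,0,0,0,0,0,0.0015,0,0,0,0,0,0.001,0,0,0,0,0,0,0,0,0]}}

```text
time: 19.17
eef_pos: [0.4432, 0.1108, 0.03]
tcp_rot: [0.744, 0.668, 0.001, 0.0]
wrist_force: [0.5, -0.8, -2.0]
finger_gap: 0.662
gripper_force: 32.6
```

Emit:
{"name": "creep_tool", "arguments": {"plan": [0,0,0.001,0,0,0,0,0,0.001,0,0,0,0,0,0,0,0,0]}}

```text
time: 19.42
eef_pos: [0.4427, 0.1104, 0.0276]
tcp_rot: [0.744, 0.668, 0.0, 0.0]
wrist_force: [0.1, 0.0, -1.5]
finger_gap: 0.664
gripper_force: 32.6
```

Emit:
{"name": "creep_tool", "arguments": {"plan": [0,0,0.001,0,0,0,0,0,0.001,0,0,0,0,0,0,0,0,0,0,0,0,0,0,0]}}

```text
time: 19.75
eef_pos: [0.4427, 0.1104, 0.0274]
tcp_rot: [0.744, 0.668, 0.001, 0.001]
wrist_force: [-4.7, -1.2, 21.4]
finger_gap: 0.659
gripper_force: 34.6
```

Emit:
{"name": "creep_tool", "arguments": {"plan": [0,0,0,0,0,0,0,0,0,0,0,0,0,0,0,0,0,0,0,0,-0.01,0,0,0,0,0,-0.03,0,0,0,0,0,-0.04,0,0,0,0,0,-0.03,0,0,0,0.036,0,0,0,0,-0.115,0.03,0,0,0,0,-0.115], "aperture": 0.85}}

```text
time: 20.5
eef_pos: [0.4489, 0.1768, 0.1378]
tcp_rot: [0.662, 0.75, 0.003, 0.002]
wrist_force: [0.4, 0.2, -1.3]
finger_gap: 0.85
gripper_force: 0.0
```

Emit:
{"name": "creep_tool", "arguments": {"plan": [0,0,0,0,0,-0.115,0,0,0,0,0,-0.115,0,0,0,0,0,-0.115,0,0,0,0,0,-0.115,0,0,0,0,0,-0.115,0,0,0,0,0,-0.115,0,0,0,0,0,-0.115,0,0,0,0,0,-0.115,0,0,0,0,0,-0.115,0,0,0,0,0,0,0,0,0,0,0,0]}}

```text
time: 21.42
eef_pos: [0.4459, 0.1761, 0.135]
tcp_rot: [0.207, 0.978, -0.0, -0.0]
wrist_force: [-0.0, -0.4, 0.0]
finger_gap: 0.844
gripper_force: 0.0
```

Run:
```python
from h import *
a=-.4126; p=np.array([.4672,.334,.12])-.025*np.array([np.cos(a),np.sin(a),0]); tool(p,a-np.pi/2)
t=vision.capture("top"); np.savez("t10.npz",**t)
im=t["image"]; hsv=cv2.cvtColor(im,cv2.COLOR_RGB2HSV); 
roi=np.zeros(im.shape[:2],bool); roi[155:228,362:412]=1
m=((hsv[...,1]<55)&roi).astype(np.uint8)
m=cv2.morphologyEx(m,cv2.MORPH_OPEN,np.ones((3,3)))
cn=max(cv2.findContours(m,0,2)[0],key=cv2.contourArea); r=cv2.minAreaRect(cn); b=cv2.boxPoints(r); print(r)
P=np.array([ray(t,*q,.006) for q in b]); print(P.round(4),P.mean(0))
T=np.array([[.002,.96,.279,.608],[-1,.002,0,-.324],[0,-.279,.96,.421],[0,0,0,1.]]);c=dict(T=T,intrinsics=np.array([[337.6,0,319.9],[0,337.6,196.8],[0,0,1]]))
P=np.array([ray(c,*q,.006) for q in [(270,33),(367,33),(364,194),(277,195)]]);print("w1",P.round(4),P.mean(0))
d=P[0]-P[3]+P[1]-P[2];print(np.arctan2(d[1],d[0]))
```

```text
tcp [0.4459 0.1761 0.135 ] yaw_y 1.155 tilt [-6.e-04 -2.e-04 -1.e+00] j6 -0.867
delta [0.0693 0.1529 0.015 ] rz -0.003
((386.5, 191.0), (72.0, 49.0), 90.0)
[[ 0.7092 -0.248   0.006 ]
 [ 0.7074 -0.4141  0.006 ]
 [ 0.4614 -0.403   0.006 ]
 [ 0.4631 -0.2419  0.006 ]] [ 0.5852601  -0.32673192  0.006     ]
w1 [[ 0.6787 -0.2676  0.006 ]
 [ 0.6789 -0.3765  0.006 ]
 [ 0.4912 -0.3803  0.006 ]
 [ 0.4897 -0.2691  0.006 ]] [ 0.58460724 -0.32339912  0.006     ]
0.014208513614286227
```

Emit:
{"name": "creep_tool", "arguments": {"plan": [0.0139,0.0306,0,0,0,0,0.0139,0.0306,0,0,0,0,0.0139,0.0306,0,0,0,0,0.0139,0.0306,0,0,0,0,0.0137,0.0305,0,0,0,0,0,0,0,0,0,0,0,0,0,0,0,0,0,0,0,0,0,0]}}

```text
time: 22.13
eef_pos: [0.4433, 0.3437, 0.1348]
tcp_rot: [0.205, 0.979, -0.001, -0.0]
wrist_force: [0.0, -0.3, 0.3]
finger_gap: 0.846
gripper_force: 0.0
```

Add to h.py:
```python
def rect(c,mask,z):
    "best rectangle (world, at height z) of the largest blob in mask"
    cn=max(cv2.findContours(cv2.morphologyEx(mask.astype(np.uint8),cv2.MORPH_OPEN,np.ones((3,3))),0,2)[0],key=cv2.contourArea)
    P=np.array([ray(c,*q[0],z)[:2] for q in cn],np.float32)
    return cv2.minAreaRect(P*1000), cv2.boundingRect(cn)
```

Run:
```python
from h import *
a=-.4126; p=np.array([.4672,.334,.02])-.025*np.array([np.cos(a),np.sin(a),0]); tool(p,a-np.pi/2)
c=vision.capture("wrist"); np.savez("w10.npz",**c); im=c["image"].astype(int)
for th in (190,205):
    m=im.min(2)>th; m[280:]=0
    print(rect(c,m,.005))
m=(im[...,1]-im[...,0]<4)&(im.sum(2)>250); m[290:]=0; print(rect(c,m,.005)); print(im[150:250:20,320])
```

```text
tcp [0.4433 0.3437 0.1348] yaw_y 1.158 tilt [-0.0011 -0.0013 -1.    ] j6 -0.573
delta [-0.0008  0.0009  0.1148] rz -0.001
(((463.09515380859375, 335.3741455078125), (60.751277923583984, 110.99376678466797), 66.27482604980469), (281, 150, 79, 130))
(((463.45947265625, 335.2491149902344), (60.448062896728516, 110.21503448486328), 66.2855453491211), (281, 151, 79, 129))
(((462.11248779296875, 532.0503540039062), (121.5255126953125, 222.78976440429688), 89.9546890258789), (437, 0, 203, 269))
[[137 130 115]
 [232 235 225]
 [229 231 222]
 [230 233 222]
 [228 231 220]]
```

Emit:
{"name": "creep_tool", "arguments": {"plan": [0,0,0.03,0,0,0,0,0,0.03,0,0,0,0,0,0.025,0,0,0,0,0,0.015,0,0,0,0,0,0.008,0,0,0,0,0,0.006,0,0,0,0,0,0.003,0,0,0,0,0,0,0,0,0,0,0,0,0,0,0], "aperture": 0.85}}

```text
time: 22.93
eef_pos: [0.4446, 0.3442, 0.0191]
tcp_rot: [0.205, 0.979, 0.001, 0.001]
wrist_force: [-0.2, 0.3, 0.4]
finger_gap: 0.85
gripper_force: 0.0
```

Emit:
{"name": "creep_tool", "arguments": {"plan": [0,0,0.001,0,0,0,0,0,0.001,0,0,0,0,0,0,0,0,0,0,0,0,0,0,0]}}

```text
time: 23.27
eef_pos: [0.444, 0.3443, 0.0167]
tcp_rot: [0.205, 0.979, 0.0, 0.0]
wrist_force: [-1.3, 0.2, 0.3]
finger_gap: 0.849
gripper_force: 0.0
```

Emit:
{"name": "creep_tool", "arguments": {"plan": [0,0,0.0015,0,0,0,0,0,0.0015,0,0,0,0,0,0,0,0,0,0,0,0,0,0,0]}}

```text
time: 23.6
eef_pos: [0.4437, 0.344, 0.0131]
tcp_rot: [0.205, 0.979, -0.0, -0.0]
wrist_force: [0.4, 0.9, 0.3]
finger_gap: 0.845
gripper_force: 0.0
```

Emit:
{"name": "creep_tool", "arguments": {"plan": [0,0,0.0015,0,0,0,0,0,0.0015,0,0,0,0,0,0,0,0,0,0,0,0,0,0,0]}}

```text
time: 23.93
eef_pos: [0.4438, 0.344, 0.0101]
tcp_rot: [0.205, 0.979, -0.0, -0.0]
wrist_force: [0.3, 0.2, -0.1]
finger_gap: 0.851
gripper_force: 0.0
```

Emit:
{"name": "creep_tool", "arguments": {"plan": [0,0,0.0015,0,0,0,0,0,0,0,0,0]}}

```text
time: 24.1
eef_pos: [0.4438, 0.344, 0.0086]
tcp_rot: [0.205, 0.979, -0.0, -0.0]
wrist_force: [0.0, 0.5, -0.2]
finger_gap: 0.848
gripper_force: 0.0
```

Emit:
{"name": "creep_tool", "arguments": {"plan": [0,0,0,0,0,0,0,0,0,0,0,0,0,0,0,0,0,0,0,0,0,0,0,0,0,0,0,0,0,0], "aperture": 0.6, "force": 50}}

```text
time: 24.52
eef_pos: [0.4439, 0.3441, 0.0093]
tcp_rot: [0.205, 0.979, 0.0, 0.0]
wrist_force: [-0.5, -0.7, 5.8]
finger_gap: 0.698
gripper_force: 53.8
```

Emit:
{"name": "creep_tool", "arguments": {"plan": [0,0,-0.005,0,0,0,0,0,-0.01,0,0,0,0,0,-0.02,0,0,0,0,0,-0.02,0,0,0,0,0,0,0,0,0,0,0,0,0,0,0]}}

```text
time: 25.02
eef_pos: [0.445, 0.3448, 0.0654]
tcp_rot: [0.205, 0.979, 0.001, 0.001]
wrist_force: [-0.1, 1.0, -0.6]
finger_gap: 0.703
gripper_force: 54.0
```

Emit:
{"name": "creep_tool", "arguments": {"plan": [0,0,-0.02,0,0,-0.107,0,0,-0.02,0,0,-0.107,0,0,-0.02,0,0,-0.107,0,0,-0.01,0,0,-0.106,-0.0015,-0.02,0,0,0,0,-0.0027,-0.037,0,0,0,0,-0.0027,-0.037,0,0,0,0,-0.0027,-0.037,0,0,0,0,-0.0027,-0.037,0,0,0,0,-0.0027,-0.037,0,0,0,0,-0.0027,-0.037,0,0,0,0,-0.0027,-0.037,0,0,0,0]}}

```text
time: 26.02
eef_pos: [0.4673, 0.0637, 0.133]
tcp_rot: [-0.007, 1.0, -0.0, -0.001]
wrist_force: [0.7, 0.7, 0.2]
finger_gap: 0.701
gripper_force: 54.2
```

Emit:
{"name": "creep_tool", "arguments": {"plan": [-0.0027,-0.037,0,0,0,0,-0.0027,-0.037,0,0,0,0,-0.0027,-0.037,0,0,0,0,-0.0027,-0.037,0,0,0,0,-0.0027,-0.037,0,0,0,0,-0.0027,-0.037,0,0,0,0,-0.0027,-0.037,0,0,0,0,-0.0027,-0.037,0,0,0,0,-0.0027,-0.037,0,0,0,0,-0.0027,-0.037,0,0,0,0,-0.0015,-0.02,0,0,0,0,0,0,0,0,0,0]}}

```text
time: 27.02
eef_pos: [0.5027, -0.3293, 0.1327]
tcp_rot: [-0.005, 1.0, -0.001, 0.0]
wrist_force: [0.1, -0.4, -1.0]
finger_gap: 0.704
gripper_force: 54.2
```

Run:
```python
from h import *
tool([.5036,-.3245,.02],np.pi/2+.014)
t=dict(np.load("t10.npz")); im=t["image"].astype(int)
m=(im[...,1]-im[...,0]<12); m[:150]=0;m[230:]=0;m[:,:360]=0;m[:,415:]=0
print(im[190,350:420:6]); print(rect(t,m,.006))
```

```text
tcp [ 0.5027 -0.3293  0.1327] yaw_y 1.581 tilt [ 6.0e-04 -2.4e-03 -1.0e+00] j6 -2.23
delta [-0.0008  0.005   0.1127] rz -0.004
[[136 158 129]
 [132 151 124]
 [135 156 125]
 [132 150 124]
 [120 119 113]
 [123 120 106]
 [123 118 110]
 [120 118 112]
 [122 121 111]
 [135 155 128]
 [135 154 126]
 [132 151 124]]
(((585.240234375, -322.9428405761719), (191.9949951171875, 111.45305633544922), 0.8348904252052307), (368, 163, 36, 57))
```

Emit:
{"name": "creep_tool", "arguments": {"plan": [0,0.005,0.03,0,0,0,0,0,0.035,0,0,0,0,0,0.025,0,0,0,0,0,0.013,0,0,0,0,0,0.006,0,0,0,0,0,0.002,0,0,0,0,0,0,0,0,0,0,0,0,0,0,0,0,0,0,0,0,0]}}

```text
time: 27.77
eef_pos: [0.5031, -0.3196, 0.0241]
tcp_rot: [-0.007, 1.0, -0.001, 0.001]
wrist_force: [0.6, -0.4, -1.4]
finger_gap: 0.699
gripper_force: 54.2
```

Run:
```python
from h import *
tool([.5042,-.3241,.0153],np.pi/2+.0145)
c=vision.capture("top"); np.savez("t11.npz",**c); im=c["image"]
w=vision.capture("wrist"); np.savez("w11.npz",**w)
s=vision.capture("side"); 
save(np.hstack([cv2.resize(im[140:240,350:420],(350,500),interpolation=2),cv2.resize(s["image"][140:220,300:400],(400,320),interpolation=2)[:, :] if 0 else np.vstack([cv2.resize(s["image"][140:215,300:400],(400,300),interpolation=2),cv2.resize(w["image"],(400,200))])[:500]]),"t11")
```

```text
tcp [ 0.5031 -0.3196  0.0241] yaw_y 1.585 tilt [ 0.002  -0.0015 -1.    ] j6 -2.222
delta [-0.001  -0.0045  0.0088] rz -0.0
```

View pics/t11.png

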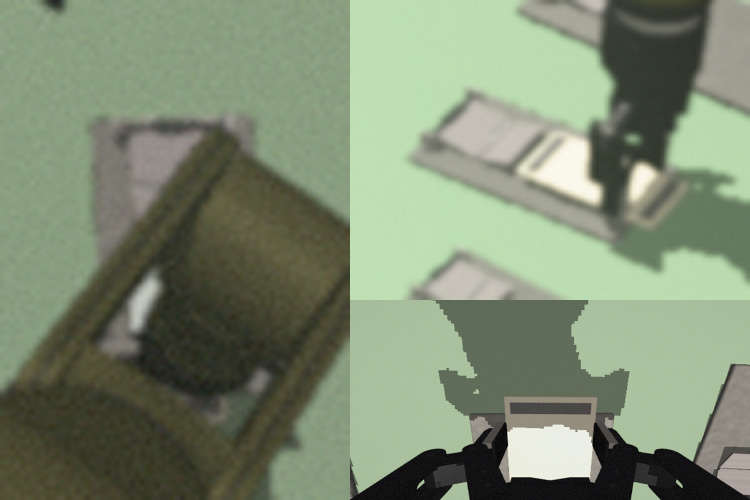

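The last picture shows the card level and straight over the middle board. Its nose is just short of the clip's lip, and the tail is centred at wrist column 320.

Emit:
{"name": "creep_tool", "arguments": {"plan": [0,-0.0045,0.003,0,0,0,0,0,0.003,0,0,0,0,0,0.001,0,0,0,0,0,0,0,0,0,0,0,0,0,0,0,0,0,0,0,0,0]}}

```text
time: 28.42
eef_pos: [0.5022, -0.3236, 0.0157]
tcp_rot: [-0.007, 1.0, 0.0, -0.0]
wrist_force: [0.1, -0.5, -0.5]
finger_gap: 0.701
gripper_force: 54.2
```

Emit:
{"name": "creep_tool", "arguments": {"plan": [0,0,0.001,0,0,0,0,0,0.0005,0,0,0,0,0,0,0,0,0,0,0,0,0,0,0]}}

```text
time: 28.75
eef_pos: [0.5023, -0.3236, 0.0153]
tcp_rot: [-0.007, 1.0, -0.0, 0.0]
wrist_force: [-2.2, 0.1, 6.1]
finger_gap: 0.699
gripper_force: 55.0
```

Emit:
{"name": "creep_tool", "arguments": {"plan": [-0.003,0,0,0,0,0,-0.004,0,0,0,0,0,-0.004,0,0,0,0,0,-0.004,0,0,0,0,0,-0.004,0,0,0,0,0,-0.004,0,0,0,0,0,-0.004,0,0,0,0,0,-0.003,0,0,0,0,0,0,0,0,0,0,0]}}

```text
time: 29.5
eef_pos: [0.53, -0.3229, 0.0152]
tcp_rot: [-0.008, 1.0, 0.0, -0.002]
wrist_force: [-7.8, -0.5, 10.0]
finger_gap: 0.699
gripper_force: 55.4
```

Emit:
{"name": "creep_tool", "arguments": {"plan": [-0.004,0,0,0,0,0,-0.004,0,0,0,0,0,-0.004,0,0,0,0,0,-0.004,0,0,0,0,0,0,0,0,0,0,0,0,0,0,0,0,0]}}

```text
time: 30.0
eef_pos: [0.5436, -0.3223, 0.0153]
tcp_rot: [-0.008, 1.0, 0.001, -0.004]
wrist_force: [-12.5, 0.1, 14.2]
finger_gap: 0.697
gripper_force: 56.1
```

Emit:
{"name": "creep_tool", "arguments": {"plan": [-0.003,0,0,0,0,0,-0.004,0,0,0,0,0,-0.004,0,0,0,0,0,-0.003,0,0,0,0,0,0,0,0,0,0,0,0,0,0,0,0,0]}}

```text
time: 30.5
eef_pos: [0.5584, -0.3222, 0.0153]
tcp_rot: [-0.008, 1.0, 0.001, -0.003]
wrist_force: [-10.5, 0.2, 12.4]
finger_gap: 0.702
gripper_force: 55.7
```

Emit:
{"name": "creep_tool", "arguments": {"plan": [-0.004,-0.001,0,0,0,0,-0.004,0,0,0,0,0,-0.002,0,0,0,0,0,0,0,0,0,0,0,0,0,0,0,0,0,0,0,0,0,0,0]}}

```text
time: 31.0
eef_pos: [0.5683, -0.323, 0.0153]
tcp_rot: [-0.008, 1.0, 0.001, -0.003]
wrist_force: [-9.7, 0.2, 11.8]
finger_gap: 0.697
gripper_force: 55.7
```

Run:
```python
from h import *
tool([.5647,-.3232,.0153],np.pi/2+.0145)
w=dict(np.load("w11.npz")); 
for n,c in (("before",w),("now",vision.capture("wrist"))):
    im=c["image"].astype(int); m=(im[...,1]-im[...,0]<6)&(im.min(2)>170); m[:150]=0; m[300:]=0; m[:,:230]=0;m[:,410:]=0
    print(n,rect(c,m,.011),m[:,320].nonzero()[0][[0,-1]])
```

```text
tcp [ 0.5683 -0.323   0.0153] yaw_y 1.586 tilt [-0.0068  0.0013 -1.    ] j6 -2.164
delta [ 0.0036 -0.0002  0.    ] rz 0.001
before (((510.9234619140625, -318.7042541503906), (26.2188663482666, 64.83946990966797), 0.8641644716262817), (252, 249, 136, 51)) [253 299]
now (((571.140869140625, -321.8254089355469), (24.461965560913086, 61.18770217895508), 0.7998242378234863), (252, 249, 137, 51)) [253 299]
```

Emit:
{"name": "creep_tool", "arguments": {"plan": [0,0,0,0,0,0,0,0,0,0,0,0,0,0,0,0,0,0,0,0,0,0,0,0], "aperture": 0.9}}

```text
time: 31.38
eef_pos: [0.5727, -0.3237, 0.0142]
tcp_rot: [-0.007, 1.0, -0.0, 0.0]
wrist_force: [0.9, -0.1, 1.0]
finger_gap: 0.901
gripper_force: 0.0
```

Emit:
{"name": "creep_tool", "arguments": {"plan": [0,0,-0.01,0,0,0,0,0,-0.03,0,0,0,0,0,-0.04,0,0,0,0,0,-0.04,0,0,0,0.035,0,0,0,0,0,0.035,0,0,0,0,0,0.035,0,0,0,0,0,0,0,0,0,0,0,0,0,0,0,0,0]}}

```text
time: 32.13
eef_pos: [0.4655, -0.3248, 0.1351]
tcp_rot: [-0.006, 1.0, 0.0, -0.0]
wrist_force: [0.7, -0.6, 0.6]
finger_gap: 0.9
gripper_force: 0.0
```

Run:
```python
from h import *
w=vision.capture("wrist"); np.savez("w12.npz",**w); print(arm.sense()["eef_pos"])
im=w["image"].astype(int)
m=(im[...,1]-im[...,0]<6)&(im.min(2)>170)
m[330:]=0; print(rect(w,m,.011))
# look for tail/lip edges along the card's middle line
for x in np.arange(.52,.66,.004):
    q=proj(w,[x,-.323+.0145*(x-.585),.011]); u,v=q.round().astype(int)
    if 0<=v<400 and 0<=u<640: print(round(x,3),(u,v),im[v,u], end=" ")
```

```text
[ 0.46736102 -0.32549806  0.13524079]
(((561.8175659179688, -321.8936767578125), (54.0466423034668, 61.06523132324219), 0.6838608384132385), (285, 274, 73, 56))
0.52 (np.int64(319), np.int64(258)) [144 141 133] 0.524 (np.int64(319), np.int64(262)) [139 137 127] 0.528 (np.int64(319), np.int64(267)) [143 138 128] 0.532 (np.int64(319), np.int64(271)) [77 75 68] 0.536 (np.int64(319), np.int64(275)) [223 227 213] 0.54 (np.int64(319), np.int64(280)) [125 120 118] 0.544 (np.int64(319), np.int64(284)) [130 126 123] 0.548 (np.int64(319), np.int64(288)) [127 121 117] 0.552 (np.int64(319), np.int64(292)) [221 224 213] 0.556 (np.int64(319), np.int64(296)) [217 220 207] 0.56 (np.int64(319), np.int64(300)) [222 225 214] 0.564 (np.int64(319), np.int64(304)) [220 222 209] 0.568 (np.int64(319), np.int64(308)) [2
[... 389 characters left out ...]
p.int64(340)) [130 125 110] 0.604 (np.int64(319), np.int64(343)) [133 127 113] 0.608 (np.int64(319), np.int64(347)) [137 130 115] 0.612 (np.int64(319), np.int64(351)) [148 141 135] 0.616 (np.int64(319), np.int64(355)) [162 153 147] 0.62 (np.int64(319), np.int64(358)) [157 151 143] 0.624 (np.int64(319), np.int64(362)) [2 7 8] 0.628 (np.int64(319), np.int64(365)) [6 4 2] 0.632 (np.int64(319), np.int64(369)) [18 14 10] 0.636 (np.int64(319), np.int64(373)) [13 12 12] 0.64 (np.int64(319), np.int64(376)) [7 6 8] 0.644 (np.int64(319), np.int64(380)) [14 10  8] 0.648 (np.int64(319), np.int64(383)) [8 0 4] 0.652 (np.int64(319), np.int64(387)) [22 21 23] 0.656 (np.int64(319), np.int64(390)) [28 23 24]
```

The tail edge is at x=0.534, so the card centre sits at about 9 mm along the board, 1 mm off in y and under 1 degree. The nose is about 24 mm past the bar. The arm is clear of everything, so I'm handing in.

```bash
python3 -c "
from rig import sign_off
print(sign_off())"
```

```text
the job is handed in; nothing more can be done
None
```

I handed the job in at about 32 s on the robot clock: the vial is upright in the rack gap and the narrow tin is in the small dish (both seen in pictures); the wide tin was set down in the large dish on contact force without a picture afterwards, and the card measures about 9 mm past the board's centre, centred to 1 mm, with its end about 24 mm past the clip bar.

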